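# Move four plug-in modules to the replacement rack in the same slot order

## Task

The full module rack has a failed backplane: move its four plug-in modules into the empty rack, each into the slot with the same number counted from the power supply, so that the order stays as it was. Every module must go fully down into its slot and stand upright, with its release tab on the front side of the rack, where the marker rail is.

Things in the scene. Friction and masses are not known exactly. Their poses are not given: they have to be found in the camera images.
- rack_old: Dark rack on 13 mm feet, 60 mm wide (x) by 181 mm (y), rim 36 mm high; does not move. Origin on the bench under the middle of the slot row. +y runs along the row to the grey power supply (26x56 mm, 76 mm high) at its end; -x is the front, with the marker rail (43 mm out, 37 mm high) and its tags. Slots 1 to 4, counted from the supply, at y = +57, +19, -19, -57 mm. Full at the start.
- rack_new: A second rack like rack_old, fixed, empty, with blank tags; sizes, origin, axes and slots the same. Slot: sloped sides, 34x52 mm at the rim, 23x41 mm below 22 mm height; floor (connector strip) 19 mm above the bench, where a seated module's foot stands. Mind the lamp boom over the left of the bench: it hangs from 0.47 m up, beyond x 0.43 at y 0.35 to 0.63.
- module_terminal: Loose grey plug-in module with a black five-pole screw-terminal strip lengthwise on top, 11 mm high. Housing 46 (x) by 26 (y) by 46 mm high over a black foot 38x20x18 mm; flat top 64 mm above the origin, which is the centre of the foot's underside. Black release tab (6x16x6 mm) on top at the -x end. About 0.12 kg. Grip the 46 mm way (along x), pads on the housing.
- module_network: Loose grey plug-in module with two square steel-shielded network sockets one behind the other on top, 11 mm high. Housing 46 (x) by 26 (y) by 46 mm high over a black foot 38x20x18 mm; flat top 64 mm above the origin, which is the centre of the foot's underside. Black release tab (6x16x6 mm) on top at the -x end. About 0.12 kg. Grip the 46 mm way (along x), pads on the housing.
- module_dsub: Loose grey plug-in module with one flat steel nine-pin connector with a screw post at either end on top, 9 mm high. Housing 46 (x) by 26 (y) by 46 mm high over a black foot 38x20x18 mm; flat top 64 mm above the origin, which is the centre of the foot's underside. Black release tab (6x16x6 mm) on top at the -x end. About 0.12 kg. Grip the 46 mm way (along x), pads on the housing.
- module_coax: Loose grey plug-in module with two round steel coaxial sockets (11 mm thick, 12 mm high) one behind the other on top. Housing 46 (x) by 26 (y) by 46 mm high over a black foot 38x20x18 mm; flat top 64 mm above the origin, which is the centre of the foot's underside. Black release tab (6x16x6 mm) on top at the -x end. About 0.12 kg. Grip the 46 mm way (along x), pads on the housing.
- tag_terminal: White marker tag, 11x26x2 mm, on the front rail of rack_old, just in front of the slot in which module_terminal stands at the start (slot centre 36.5 mm from it in +x); it bears five short black bars. Fixed: it stays when the module is gone. Origin under its centre, axes as rack_old.
- tag_network: White marker tag, 11x26x2 mm, on the front rail of rack_old, just in front of the slot in which module_network stands at the start (slot centre 36.5 mm from it in +x); it bears two black squares. Fixed: it stays when the module is gone. Origin under its centre, axes as rack_old.
- tag_dsub: White marker tag, 11x26x2 mm, on the front rail of rack_old, just in front of the slot in which module_dsub stands at the start (slot centre 36.5 mm from it in +x); it bears one long black bar. Fixed: it stays when the module is gone. Origin under its centre, axes as rack_old.
- tag_coax: White marker tag, 11x26x2 mm, on the front rail of rack_old, just in front of the slot in which module_coax stands at the start (slot centre 36.5 mm from it in +x); it bears two black discs. Fixed: it stays when the module is gone. Origin under its centre, axes as rack_old.

How it is judged:
By the outcome, as a careful person would: the job done as asked, in the order asked, and still so for the second after the job is handed in, with the robot touching nothing.
It also fails if it takes over 96 s, if anything falls off the work surface, if the arm or the gripper's body presses on something with over 40 N, if the wrist force passes 120 N, or if a joint passes its speed limit or range.

## Robot

A 6-joint arm with a two-finger parallel gripper is mounted at the origin on a cart in front of the work surface, level with it; the furniture and walls round the work are solid. World frame = base frame: x ahead of the robot, y to its left, z up, the work surface at z = 0. Lengths are in m, angles in rad, forces in N, time in s.
With the tool pointing down it reaches from about 0.35 to 0.725 m from the base axis. Payload 6 kg.
Tool frame: the origin (TCP) lies midway between the tips of the shut fingers; the grasp point (between the pads) lies 19 mm behind it; z points along the fingers, y is the line along which they close (so a half turn about z gives the same grasp; the last joint's range is limited). The gripper opens to 85 mm and grips with 20 to 120 N. Pads are 22 mm wide; open, the fingers measure 114 mm over their backs; the gripper's body (76 mm by 85 mm) begins 54 mm behind the grasp point. The pads swing forward as they close: fully open they stand 13 mm farther back than shut.
Start: joints at [-0.882, 0.04, 0.085, 0, -1.615, -0.334], TCP at [0.208, -0.563, 0.231] pointing down, gripper open.
Joint ranges: [-2.56, 2.56], [-1.29, 2.01], [-1.08, 1.49], [-3.29, 1.98], [-2.81, -0.18], [-2.99, 2.99]. Speed limits (rad/s): [2.57, 2.57, 3.01, 3.14, 3.14, 3.14].

## Interface

Orientations are given as a unit quaternion [w, x, y, z].
In Python, from plant import read_state, capture, close_job, spot_in, regions_of gives the robot as it stands.
- The arm moves only by the tool play_rows, never from a script. Its argument "series" is text: rows parted by semicolons, each of 7 numbers parted by spaces: the shift along the tool's x, y, z in cm, then the turn, a rotation vector about the tool's x, y, z in rad, then the opening, from -1 (shut) to 1 (fully open). A call has exactly 5 rows; each row is the pose to reach, as a shift and turn from the pose commanded when the call began, along the tool's axes at that moment; what a row does not reach only later rows make up. A row lasts 1/12 s, in which the tool goes at most 41.7 mm and 7.16 degrees, less where a joint would pass 70% of its speed; a pose out of reach is approached as far as the arm can. A call with a gripper value outside its range is refused whole. The fingers move at their own pace and stop on an object; the grip force is fixed at half the most. Time passes only in rows, so rows that repeat a pose let the fingers close, or fill a call up. It gives the time, the measured TCP pose, the force, the opening and the grip force at its end, in the units of the state.
- read_state(): the state, without advancing time (a new reading comes with each control period).
- capture(name): name is "scene" or "top" or "wrist"; returns a dict with "pixels" (400x640x3 uint8, red, green, blue), "z_map" (400x640 float32, m along the optical axis (not along the pixel's ray), 0 where there is no reading), "fx", "fy", "cx", "cy" (pixels), "rvec" (rotation vector, rad) and "tvec" (3), from world to camera coordinates, as OpenCV has them; the wrist camera has in their place "hand_eye" (4x4, takes a point from camera to tool coordinates, whose origin is the TCP and whose axes are the flange's). Camera axes: x right, y down, z forward; pixel columns grow to the right and rows downward; lengths in m; the calibration is good to about 2 mm. The wrist camera is an equidistant fisheye: a pixel r from the principal point sees the ray r / f radians off the axis. A picture is of the moment at which its call begins: read the wrist's pose just before it.
- close_job(): hands the job in; it is judged then, once.
Trained networks look in a picture, given as the dict that the camera call returned (one of the last four; its "shot" number tells which), for a name from the list of things; names that differ only in an ending like _2 or _b are one class to them, and where a whole thing is asked for, a point or a joint stands for the part that bears it (a point fixed in the world has none). Each returns a list of dicts, best first, with "p" (0 to 1); they miss things now and then, are a little off and sometimes report something else, mostly with a low value. They report only what shows in the picture. A call takes as long as a camera call.
- spot_in(picture, target): "xyz" ([x, y, z] in m, in the coordinates of the camera as it stood for that picture, good to about 4 mm: the middle of the surface that is visible of it).
- regions_of(picture, target): "region" (400x640 bool, what is visible of it).
The state is a dict: "time_s": time; "joint_positions": joint angles; "joint_vel": joint speeds; "effort": joint torques, N m; "ee_pos": TCP position; "orientation": TCP orientation; "contact_force": force on the tool from outside, world axes, zero at the start; "torque": the same for the moment, N m; "grip_width": finger opening in m; "grip_force": force on a finger pad.
Only numpy, scipy, OpenCV 4.12 (cv2) and the standard library are available. Lean on these libraries where they do the work, as an engineer would, in place of code of your own. Each camera call takes 0.05 s, during which the arm holds its last target. There are 200 camera calls.

## Working session

There is one attempt and no reset: what is moved stays moved. The work goes in short steps, Python scripts to look and compute and a tool call to move; the robot and the scene stay as the last step left them, time stands still between calls to the robot, and variables do not carry over. Pictures are saved under pics/ and viewed, at most 14 in all, crops included, and the job is handed in when it is done.

Besides the shell and the picture viewer there is one more tool, called after "Emit:" by a JSON object that holds its "method" and its "body". play_rows: Moves the arm, as the interface text tells. Its arguments: {"type":"object","properties":{"series":{"type":"string"}},"required":["series"]}

```bash
mkdir -p pics; ls
cat > h.py <<'E'
import numpy as np, cv2
from plant import read_state, capture, close_job, spot_in, regions_of
from scipy.spatial.transform import Rotation as R
def save(d,n,box=None,s=1):
    im=d['pixels'][:,:,::-1]
    if box: im=im[box[1]:box[3],box[0]:box[2]]
    cv2.imwrite('pics/'+n+'.png',cv2.resize(im,None,fx=s,fy=s,interpolation=cv2.INTER_CUBIC))
def toW(d,p):
    M=cv2.Rodrigues(np.array(d['rvec'],float))[0]; return (np.atleast_2d(p)-np.ravel(d['tvec']))@M
def cloud(d,mask=None):
    z=d['z_map']; v,u=np.nonzero((z>0)&(mask if mask is not None else True)); zz=z[v,u]
    return toW(d,np.c_[(u-d['cx'])/d['fx']*zz,(v-d['cy'])/d['fy']*zz,zz]),u,v
E
python3 - <<'E'
from h import *
s=read_state(); print({k:np.round(v,4).tolist() for k,v in s.items()})
for n in ['scene','top']:
    d=capture(n); save(d,n+'0')
    print(n,d['fx'],d['cx'],d['cy'],'campos',toW(d,[0,0,0]).round(3))
    for t in ['rack_old','rack_new']+[a+b for a in('module_','tag_') for b in('terminal','network','dsub','coax')]:
        for r in spot_in(d,t)[:2]: print(t,round(r['p'],2),toW(d,r['xyz'])[0].round(4))
E
```

```text
pics
{'time_s': 0.0, 'joint_positions': [-0.8823, 0.0408, 0.0838, -0.0005, -1.6155, -0.3337], 'joint_vel': [0.0007, -0.0003, 0.0011, 0.0005, 0.0004, -0.0013], 'effort': [0.0005, -36.8205, 34.7415, 6.9321, -0.0052, 0.0], 'ee_pos': [0.2084, -0.5623, 0.2303], 'orientation': [-0.0002, -0.1765, 0.9843, 0.0009], 'contact_force': [-0.5425, 0.6798, 0.2012], 'torque': [-0.0076, -0.0237, 0.0155], 'grip_force': 0.0, 'grip_width': 0.0853}
scene 401.03638846402583 320.86790688689064 201.2780892910393 campos [[0.128 0.705 0.69 ]]
rack_old 0.62 [ 0.6341 -0.0804  0.0361]
rack_new 0.95 [ 0.4671 -0.0693  0.0331]
module_terminal 0.61 [ 0.6471 -0.0689  0.077 ]
module_network 0.72 [ 0.6405 -0.111   0.0806]
module_dsub 0.6 [ 0.6255 -0.1784  0.0738]
module_coax 0.58 [ 0.6312 -0.1454  0.0745]
top 408.2411053679306 328.1050078685897 201.0309959783285 campos [[0.425 0.084 1.039]]
rack_old 0.88 [ 0.6444 -0.0859  0.035 ]
module_terminal 0.73 [ 0.6497 -0.07    0.0847]
module_terminal 0.39 [ 0.6134 -0.1061  0.0383]
module_network 0.52 [ 0.6448 -0.1129  0.0817]
module_dsub 0.62 [ 0.6309 -0.1835  0.0816]
module_coax 0.84 [ 0.6359 -0.1443  0.0839]
module_coax 0.3 [ 0.6519 -0.0728  0.0848]
tag_terminal 0.49 [ 0.6163 -0.0663  0.0375]
tag_dsub 0.41 [ 0.5964 -0.1815  0.0351]
tag_coax 0.44 [ 0.6071 -0.1426  0.0334]
```

View pics/scene0.png

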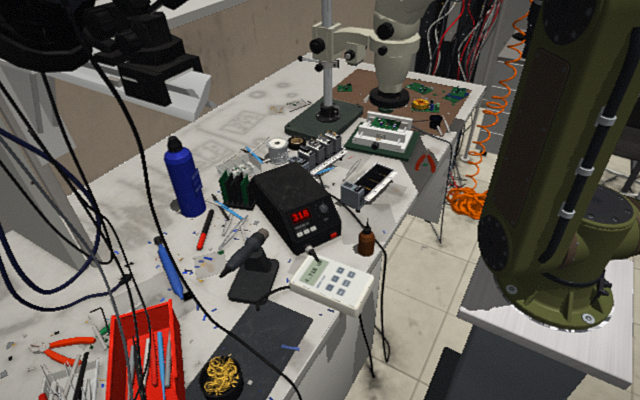

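View pics/top0.png

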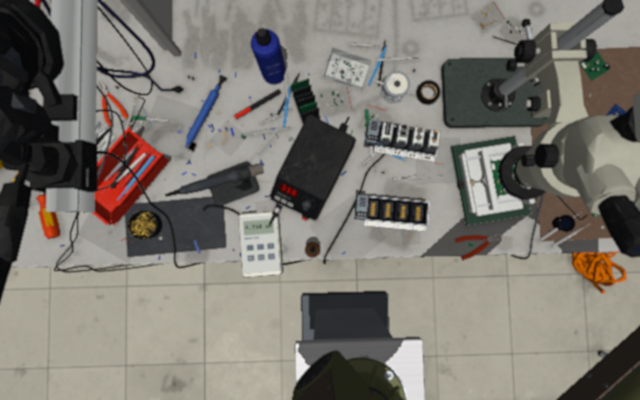

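The top view shows rack_old at about px (402,140) and the empty rack_new at about (392,210). Both supplies are on the left (+y), and both white rails face the robot. The microscope is at about (500–620, 20–230), right of both racks. I'll fit the poses next and map the obstacles.

```bash
cat > p1.py <<'E'
from h import *
d=capture('top'); d2=capture('scene')
save(d,'crop',(340,100,460,240),5)
W,u,v=cloud(d)
# height map, 5cm cells max over both cams
W2=cloud(d2)[0]; A=np.r_[W,W2]
print('max height cm: rows x from .15, cols y from 0.25 down to -.6')
for x in np.arange(.15,.8,.05):
    print('%.2f'%x,*['%3d'%(100*A[m][:,2].max()) if (m:=(abs(A[:,0]-x)<.025)&(abs(A[:,1]-y)<.025)).any() else '  .' for y in np.arange(.25,-.65,-.05)])
for n,c in (('old',(.643,-.1)),('new',(.467,-.09))):
    # supply top
    near=(abs(W[:,0]-c[0])<.09)&(abs(W[:,1]-c[1])<.14)
    m=near&(abs(W[:,2]-.076)<.005)&(W[:,1]>c[1]+.06)
    print(n,'supply',m.sum(),cv2.minAreaRect(W[m][:,:2].astype(np.float32)*1000),np.median(W[m],0))
    px=d['pixels'][v,u].astype(int)
    m=near&(px.min(1)>170)&(abs(W[:,2]-.037)<.007)
    if m.sum()>5: print(' rail',m.sum(),cv2.minAreaRect(W[m][:,:2].astype(np.float32)*1000))
E
python3 p1.py
```

```text
max height cm: rows x from .15, cols y from 0.25 down to -.6
0.15 -73 -65  56  56  54  32   0   0   0 -65 -73 -73 -73 -73 -74 -73 -74 -73
0.20 -74 -73 -74 -73  54 -73 -73 -73 -73  55 -74 -73 -73 -73 -73  40  41  33
0.25 -74 -73 -73 -73 -73 -73 -73 -73 -73  59  60 -73 -74 -74 -73  38  41  40
0.30   3   3 -27 -73 -73 -73 -74 -73 -74 -74  59  56 -74 -73 -73 -74 -74 -73
0.35   3   3   5   7   1   0   0   0   0   0   1   1   0   0   1   1   0   0
0.40   3   3   5  10   1   0   0   3   4   0   1  52  51   0   1   3   4   1
0.45   3   4   6   7   1   7   4   4   4   4   1  50  51  45   1   4   3   3
0.50   2   8  10  10  10   7   6   4   4   4   4  48  48  46   6   1   0   3
0.55  10  10  10  10  10   1   1   1   1   0   5  46  52  46   5 -73   4   3
0.60   9   9  10  10  10  10   4   4   9   9   5  43  52  42   .   0   1   0
0.65   2   2  10  10  10  10   9   9   9   9   1  28  33  33   0   0   1   .
0.70   1   2   9  10  10   5   9   9   0   0   3   3  33  33   2   5   5   0
0.75   2   1   9   9   1   0   2   5   5   2   2  30  44  44  30   2   0   0
old supply 42 ((623.693359375, -11.913261413574219), (24.32811164855957, 133.0896453857422), 57.82345962524414) [ 0.64878656 -0.03401483  0.072999  ]
 rail 266 ((611.6177978515625, -125.36380004882812), (151.29815673828125, 13.332162857055664), 79.11311340332031)
new supply 84 ((479.1591796875, -11.186806678771973), (23.926509857177734, 52.489444732666016), 88.04964447021484) [ 0.46484413 -0.01046931  0.07283791]
 rail 351 ((437.6367492675781, -107.19136810302734), (64.09536743164062, 167.82373046875), 14.691649436950684)
```

View pics/crop.png

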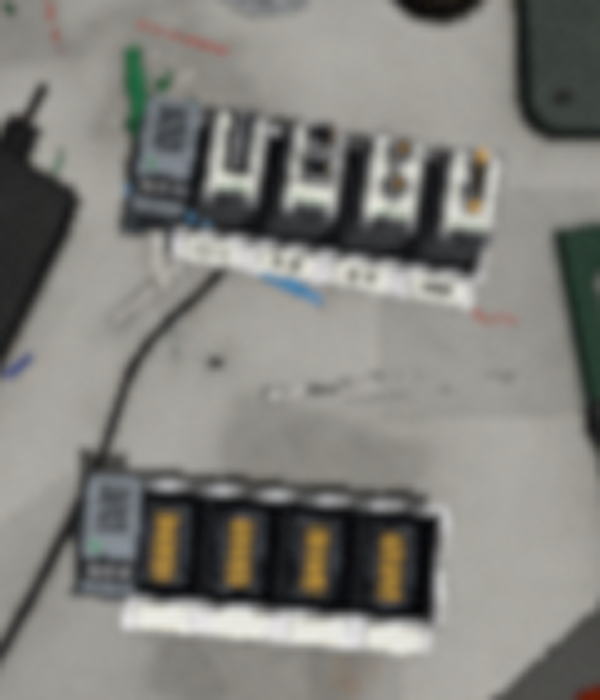

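```bash
cat >> h.py <<'E'
def pose():
    s=read_state(); q=s['orientation']; return np.array(s['ee_pos']),R.from_quat([q[1],q[2],q[3],q[0]])
def Rd(deg): # tool down, tool y at angle deg from world x
    a=np.radians(deg); y=np.array([np.cos(a),np.sin(a),0]); z=np.array([0,0,-1.]); return R.from_matrix(np.c_[np.cross(y,z),y,z])
def plan(tgts,p0=None,r0=None):
    """tgts: list of (xyz,deg): each printed relative to the previous"""
    if p0 is None: p0,r0=pose()
    for t,g in tgts:
        t=np.array(t,float); r=Rd(g)
        print(np.round(r0.inv().apply(t-p0)*100,2),np.round((r0.inv()*r).as_rotvec(),3)); p0,r0=t,r
E
python3 - <<'E'
from h import *
print(capture('wrist')['hand_eye'].round(3))
plan([((.28,-.38,.3),140),((.31,-.22,.32),170),((.43,-.1,.32),170.6)])
E
```

```text
[[-0.001 -0.95  -0.312  0.08 ]
 [ 1.    -0.001  0.001 -0.   ]
 [-0.001 -0.312  0.95  -0.142]
 [ 0.     0.     0.     1.   ]]
[-13.05  14.64  -6.87] [ 0.     0.    -0.518]
[-14.19   7.99  -2.  ] [ 0.     0.    -0.524]
[-13.9   -9.73   0.  ] [ 0.    0.   -0.01]
```

Emit:
{"method": "play_rows", "body": {"series": "-2.6 2.9 -1.4 0 0 -0.104 1; -5.2 5.9 -2.8 0 0 -0.207 1; -7.8 8.8 -4.1 0 0 -0.311 1; -10.4 11.7 -5.5 0 0 -0.414 1; -13 14.6 -6.9 0 0 -0.518 1"}}

```text
time_s: 1.67
ee_pos: [0.2796, -0.379, 0.3009]
orientation: [0.0, -0.425, 0.905, -0.0]
contact_force: [1.7, -0.1, 1.7]
grip_width: 0.0853
grip_force: 0.0
```

Emit:
{"method": "play_rows", "body": {"series": "-2.8 1.6 -0.4 0 0 -0.105 1; -5.7 3.2 -0.8 0 0 -0.21 1; -8.5 4.8 -1.2 0 0 -0.314 1; -11.4 6.4 -1.6 0 0 -0.419 1; -14.2 8 -2 0 0 -0.524 1"}}

```text
time_s: 2.08
ee_pos: [0.3094, -0.2189, 0.3207]
orientation: [0.0, -0.645, 0.764, -0.0]
contact_force: [1.6, 0.2, 0.7]
grip_width: 0.0852
grip_force: 0.0
```

Emit:
{"method": "play_rows", "body": {"series": "-3.5 -2.4 0 0 0 0 1; -7 -4.9 0 0 0 -0.01 1; -10.4 -7.3 0 0 0 -0.01 1; -13.9 -9.7 0 0 0 -0.01 1; -13.9 -9.7 0 0 0 -0.01 1"}}

```text
time_s: 2.5
ee_pos: [0.4319, -0.096, 0.3182]
orientation: [-0.001, -0.649, 0.761, 0.001]
contact_force: [-0.7, -0.7, -1.3]
grip_width: 0.0855
grip_force: 0.0
```

```bash
cat >> h.py <<'E'
def wcap():
    p,r=pose(); d=capture('wrist'); d['p'],d['r']=p,r; return d
def rays(d,u,v):
    x=(np.asarray(u,float)-d['cx'])/d['fx']; y=(np.asarray(v,float)-d['cy'])/d['fy']; th=np.hypot(x,y); k=np.where(th>1e-9,np.sin(th)/np.maximum(th,1e-9),1)
    return np.stack([x*k,y*k,np.cos(th)],-1)
def w2W(d,p):
    H=d['hand_eye']; return d['r'].apply(np.atleast_2d(p)@H[:3,:3].T+H[:3,3])+d['p']
def wcloud(d):
    z=d['z_map']; v,u=np.nonzero(z>0); ry=rays(d,u,v); ok=ry[:,2]>.1; v,u,ry=v[ok],u[ok],ry[ok]
    return w2W(d,ry*(z[v,u]/ry[:,2])[:,None]),u,v
def W2px(d,P):
    H=d['hand_eye']; c=(d['r'].inv().apply(np.atleast_2d(P)-d['p'])-H[:3,3])@H[:3,:3]
    th=np.arctan2(np.hypot(c[:,0],c[:,1]),c[:,2]); ph=np.arctan2(c[:,1],c[:,0]); return np.c_[d['cx']+d['fx']*th*np.cos(ph),d['cy']+d['fy']*th*np.sin(ph)]
E
python3 - <<'E'
from h import *
d=wcap(); save(d,'w1'); print(d['fx'],d['cx'],d['cy'])
for t in ['rack_old','rack_new']+[a+b for a in('module_','tag_') for b in('terminal','network','dsub','coax')]:
    for r in spot_in(d,t)[:1]: print(t,round(r['p'],2),w2W(d,r['xyz'])[0].round(4))
np.savez('w1.npz',**{k:d[k] for k in('pixels','z_map','fx','fy','cx','cy','hand_eye','p')},q=d['r'].as_quat())
W,u,v=wcloud(d)
for y in np.arange(-.2,-.5,-.03):
    print('%.2f'%y,*['%3d/%3d'%(100*A.min(),100*A.max()) if len(A:=W[(abs(W[:,0]-x)<.025)&(abs(W[:,1]-y)<.015)&(W[:,2]>.05)][:,2]) else '  .  ' for x in np.arange(.4,.8,.05)])
E
```

```text
309.70691628693146 316.9683622392544 200.90665405226176
rack_old 0.98 [ 0.6352 -0.0918  0.036 ]
rack_new 0.91 [ 0.4727 -0.0872  0.0303]
module_terminal 0.94 [ 0.6467 -0.0804  0.0828]
module_network 0.81 [ 0.6472 -0.1184  0.0808]
module_dsub 0.81 [ 0.6255 -0.1867  0.0868]
module_coax 0.79 [ 0.6339 -0.1514  0.0839]
tag_terminal 0.51 [ 0.6222 -0.0682  0.0365]
tag_network 0.62 [ 0.6167 -0.1042  0.0413]
tag_dsub 0.57 [ 0.5979 -0.1839  0.0351]
tag_coax 0.6 [ 0.61   -0.142   0.0343]
-0.20   .     .     .     .     5/  8   7/  9   .     .  
-0.23   .     .     .     .     .     .     .     .  
-0.26   .     .     .     .     .     .     .     .  
-0.29   .     .     .     .     .     .     .     .  
-0.32   .     .     5/ 14   5/ 16   5/ 16  25/ 28  26/ 27  20/ 23
-0.35   .     .     5/  5   5/  5   5/  5  23/ 27   5/ 27   5/ 24
-0.38   .     .     .     .     .     .     5/  7   5/ 23
-0.41   .     .     .     .     .     .     .     6/  7
-0.44   .     .     .     .     .     .     .     .  
-0.47   .     .     .     .     .     .     .     .
```

View pics/w1.png

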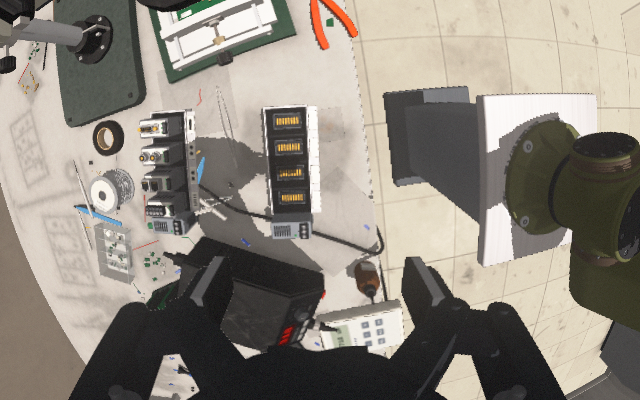

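The wrist view shows rack_old at about (165,170) and rack_new at about (290,170), with the microscope at the upper left. I'll fit both rack poses by projecting the box model onto the segmented regions, then overlay the result to check it.

```bash
cat > fit.py <<'E'
from h import *
from scipy.optimize import minimize
def box(x0,x1,y0,y1,z0,z1): return np.array([[x,y,z] for x in(x0,x1) for y in(y0,y1) for z in(z0,z1)])/1000
B=[box(-30,30,-77,104,13,36),box(-28,28,78,104,13,76),box(-49,-37,-77,77,33,37)]
MB=[box(-23,23,y-13,y+13,37,83) for y in(57,19,-19,-57)]
def tf(P,q):
    c,s=np.cos(q[2]),np.sin(q[2]); return P@np.array([[c,s,0],[-s,c,0],[0,0,1]])+[q[0],q[1],0]
def render(d,q,boxes):
    m=np.zeros((1600,2560),np.uint8)
    for b in boxes: cv2.fillConvexPoly(m,cv2.convexHull(np.round(W2px(d,tf(b,q))*4).astype(np.int32)),1)
    return cv2.resize(m.astype(np.float32),(640,400),interpolation=cv2.INTER_AREA)
def fit(d,mask,q0,boxes):
    f=lambda q:1-np.minimum(a:=render(d,q,boxes),mask).sum()/np.maximum(a,mask).sum()
    r=minimize(f,q0,method='Nelder-Mead',options=dict(initial_simplex=np.array(q0)+np.array([[0,0,0],[.008,0,0],[0,.008,0],[0,0,.05]]),xatol=1e-4,fatol=1e-5)); return r.x,1-r.fun
if __name__=='__main__':
    d=wcap(); res={}
    im=d['pixels'][:,:,::-1].copy()
    for n,q0 in (('rack_old',(.643,-.125,-.17)),('rack_new',(.467,-.1,-.1))):
        mask=regions_of(d,n)[0]['region'].astype(np.float32)
        bx=B
        if n=='rack_old':  # modules hide the rack: add their masks
            for k in('terminal','network','coax','dsub'):
                r=regions_of(d,'module_'+k); 
                if r: mask=np.maximum(mask,r[0]['region'])
            bx=B+MB
        for k,b in (('rail',bx),('norail',bx[:2]+bx[3:])):
            q,i=fit(d,mask,q0,b); print(n,k,q.round(4),round(i,3)); 
            if k not in res.get(n,{}) and i>res.get(n,(0,0))[1]: res[n]=(q,i)
        q=res[n][0]
        for y in (57,19,-19,-57):
            for t in (np.array([[-26,y-17,36],[26,y-17,36],[26,y+17,36],[-26,y+17,36]]),):
                cv2.polylines(im,[np.round(W2px(d,tf(t/1000,q))*8).astype(np.int32)],True,(0,0,255),1,cv2.LINE_AA,3)
        for t in ([[-28,78,76],[28,78,76],[28,104,76],[-28,104,76]],[[-49,-77,37],[-37,-77,37],[-37,77,37],[-49,77,37]]):
            cv2.polylines(im,[np.round(W2px(d,tf(np.array(t)/1000,q))*8).astype(np.int32)],True,(0,255,0),1,cv2.LINE_AA,3)
    cv2.imwrite('pics/fit1.png',cv2.resize(im[90:260,120:340],None,fx=3.5,fy=3.5,interpolation=cv2.INTER_CUBIC))
    W,u,v=wcloud(d); m=(W[:,2]>.1)&(W[:,1]<-.2)&(W[:,1]>-.4)
    for x in np.arange(.4,.8,.05):
        a=W[m&(abs(W[:,0]-x)<.025)]
        if len(a): print('x',round(x,2),'max y',a[:,1].max().round(3),a[a[:,1].argmax(),2].round(3))
E
python3 fit.py
```

```text
rack_old rail [ 0.6529 -0.1339 -0.1491] 0.79
rack_old norail [ 0.6494 -0.1325 -0.1831] 0.841Traceback (most recent call last):
  File "fit.py", line 28, in <module>
    if k not in res.get(n,{}) and i>res.get(n,(0,0))[1]: res[n]=(q,i)
       ^^^^^^^^^^^^^^^^^^^^^^
ValueError: The truth value of an array with more than one element is ambiguous. Use a.any() or a.all()
```

```bash
sed -i 's/if k not in res.get(n,{}) and /if /' fit.py; python3 fit.py
```

```text
rack_old rail [ 0.6518 -0.1335 -0.1677] 0.82
rack_old norail [ 0.6483 -0.1328 -0.1929] 0.86
rack_new rail [ 0.4729 -0.1028 -0.097 ] 0.868
rack_new norail [ 0.4682 -0.1023 -0.1391] 0.83
x 0.5 max y -0.313 0.143
x 0.55 max y -0.282 0.309
x 0.6 max y -0.32 0.149
x 0.65 max y -0.314 0.267
x 0.7 max y -0.335 0.278
x 0.75 max y -0.309 0.223
```

View pics/fit1.png

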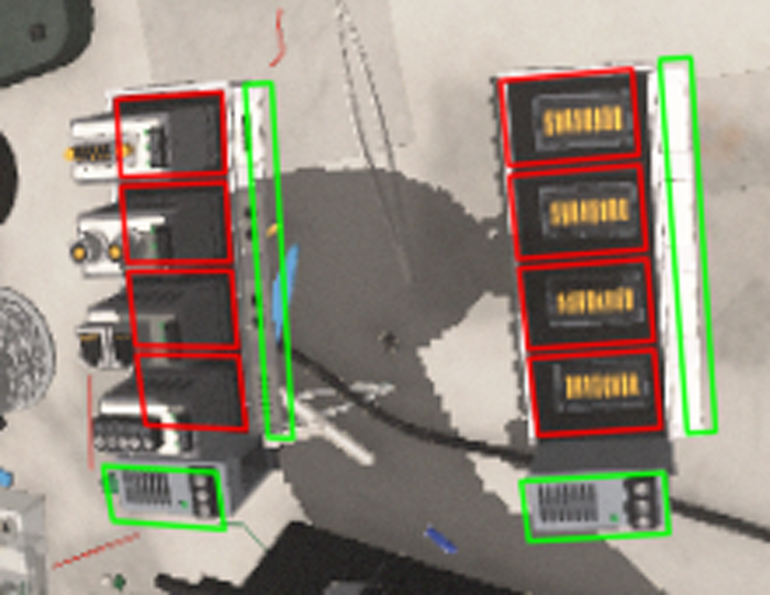

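```bash
sed -i 's/box(-49,-37,-77,77,33,37)/box(-43,-30,-77,77,33,37)/; s/\[-49,/[-43,/g; s/\[-37,/[-30,/g; s/fit1/fit2/' fit.py
sed -i "s/^        q=res\[n\]\[0\]/        q=res[n][0]\n        if n=='rack_old':\n          for y in (57,19,-19,-57): cv2.polylines(im,[np.round(W2px(d,tf(np.array([[-23,y-13,83],[23,y-13,83],[23,y+13,83],[-23,y+13,83]])\/1000,q))*8).astype(np.int32)],True,(255,0,0),1,cv2.LINE_AA,3)/" fit.py; python3 fit.py | grep rack
```

```text
rack_old rail [ 0.6498 -0.1333 -0.1752] 0.851
rack_old norail [ 0.6482 -0.1331 -0.184 ] 0.863
rack_new rail [ 0.4708 -0.1013 -0.1162] 0.955
rack_new norail [ 0.4689 -0.1015 -0.1308] 0.838
```

View pics/fit2.png

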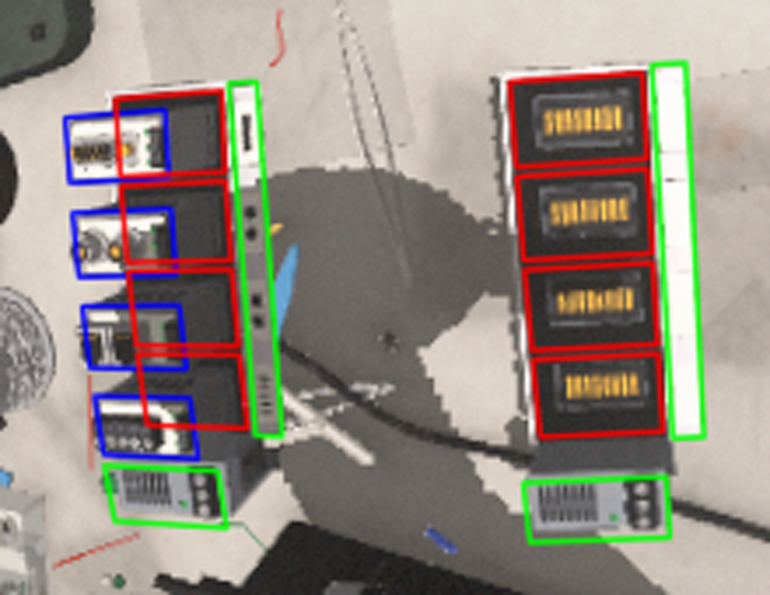

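The overlay agrees well: module tops (blue), slots, rails and supplies all line up. The order from the supply is terminal, network, coax, dsub, and the tags agree. The poses I'll use are old (0.649, -0.133, -0.178) and new (0.470, -0.101, -0.120).

```bash
cat >> h.py <<'E'
OLD=np.array([.649,-.133,-.178]); NEW=np.array([.470,-.101,-.120])
Y=[.057,.019,-.019,-.057]
def slot(q,i): return np.array([q[0]-np.sin(q[2])*Y[i-1],q[1]+np.cos(q[2])*Y[i-1]]),180+np.degrees(q[2])
def at(q,i,z): p,a=slot(q,i); return (np.r_[p,z],a)
E
python3 - <<'E'
from h import *
plan([at(OLD,1,.15),at(OLD,1,.038)])
print(slot(OLD,1),slot(NEW,1))
E
```

```text
[ -6.05 -22.3   17.03] [0.    0.    0.014]
[ 0.   0.  11.2] [0. 0. 0.]
(array([ 0.65909251, -0.07690061]), np.float64(169.80135124667135)) (array([ 0.4768236 , -0.04440991]), np.float64(173.12450645843012))
```

Emit:
{"method": "play_rows", "body": {"series": "-0.6 -2.2 1.7 0 0 0.001 1; -1.2 -4.5 3.4 0 0 0.003 1; -1.8 -6.7 5.1 0 0 0.004 1; -2.4 -8.9 6.8 0 0 0.006 1; -3 -11.2 8.5 0 0 0.007 1"}}

```text
time_s: 4.47
ee_pos: [0.5456, -0.0888, 0.2344]
orientation: [0.0, -0.644, 0.765, 0.0]
contact_force: [0.2, -1.0, 0.4]
grip_width: 0.0852
grip_force: 0.0
```

Emit:
{"method": "play_rows", "body": {"series": "-0.6 -2.2 1.7 0 0 0.001 1; -1.2 -4.5 3.4 0 0 0.003 1; -1.8 -6.7 5.1 0 0 0.004 1; -2.4 -8.9 6.8 0 0 0.006 1; -3 -11.1 8.5 0 0 0.007 1"}}

```text
time_s: 4.88
ee_pos: [0.6601, -0.0782, 0.149]
orientation: [-0.0, -0.641, 0.767, 0.0]
contact_force: [0.1, -1.2, 1.5]
grip_width: 0.0854
grip_force: 0.0
```

Run:
```python
from h import *
d=wcap(); print(d['p'])
im=d['pixels'][:,:,::-1].copy()
import fit
for q in(OLD,NEW):
  for y in (57,19,-19,-57):
    for h,x,w,c in ((83,23,13,(255,0,0)),(36,26,17,(0,0,255))):
      cv2.polylines(im,[np.round(W2px(d,fit.tf(np.array([[-x,y-w,h],[x,y-w,h],[x,y+w,h],[-x,y+w,h]])/1000,q))*8).astype(np.int32)],True,c,1,cv2.LINE_AA,3)
cv2.imwrite('pics/w2.png',im)
plan([at(OLD,1,.038)])
```

```text
[ 0.66011954 -0.07817968  0.14901837]
[-0.03  0.1  10.45] [ 0.008 -0.001  0.   ]
```

View pics/w2.png

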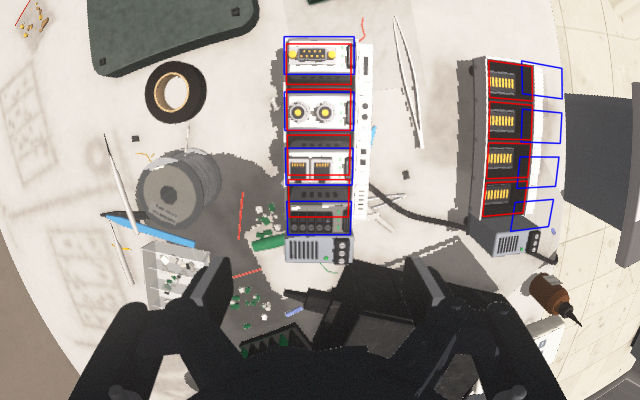

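The overlay at close range still matches: old module tops at (287–353, 38–235) and new slots at (488–533, 60–218). I'll check that the arm has settled.

Run:
```python
from h import *
for i in range(4):
    s=read_state(); print(s['time_s'],np.round(s['ee_pos'],4),np.round(s['orientation'],4)); capture('top')
plan([at(OLD,1,.038)])
```

```text
4.9333 [ 0.6608 -0.0774  0.1425] [-0.0029 -0.6415  0.7671  0.0025]
4.9833 [ 0.659  -0.0777  0.1435] [-0.0035 -0.6414  0.7672  0.003 ]
5.0333 [ 0.6587 -0.0781  0.1464] [-0.0025 -0.6414  0.7672  0.0018]
5.0833 [ 0.6589 -0.0784  0.149 ] [-1.200e-03 -6.415e-01  7.672e-01  6.000e-04]
[-0.16  0.03 11.27] [-0.    -0.001 -0.   ]
```

Emit:
{"method": "play_rows", "body": {"series": "0 0 1.5 0 0 0 1; -0.1 0 4 0 0 0 1; -0.1 0 6.5 0 0 0 1; -0.1 0 8 0 0 0 1; -0.1 0 9 0 0 0 1"}}

```text
time_s: 5.55
ee_pos: [0.6585, -0.0773, 0.0601]
orientation: [0.0, -0.641, 0.767, 0.0]
contact_force: [-0.2, 0.3, 0.1]
grip_width: 0.0855
grip_force: 0.0
```

Emit:
{"method": "play_rows", "body": {"series": "0 0 0.8 0 0 0 1; 0 0 1.5 0 0 0 1; 0 0 2 0 0 0 1; 0 0 2.2 0 0 0 1; 0 0 2.2 0 0 0 1"}}

```text
time_s: 5.97
ee_pos: [0.6594, -0.0772, 0.0385]
orientation: [0.0, -0.641, 0.767, -0.0]
contact_force: [-0.2, 0.1, -0.2]
grip_width: 0.0855
grip_force: 0.0
```

Emit:
{"method": "play_rows", "body": {"series": "0 0 0 0 0 0 -1; 0 0 0 0 0 0 -1; 0 0 0 0 0 0 -1; 0 0 0 0 0 0 -1; 0 0 0 0 0 0 -1"}}

```text
time_s: 6.38
ee_pos: [0.6596, -0.0773, 0.039]
orientation: [0.0, -0.641, 0.767, -0.0]
contact_force: [0.3, 0.3, 2.0]
grip_width: 0.0456
grip_force: 61.8
```

Emit:
{"method": "play_rows", "body": {"series": "0 0 0 0 0 0 -1; 0 0 0 0 0 0 -1; 0 0 0 0 0 0 -1; 0 0 0 0 0 0 -1; 0 0 0 0 0 0 -1"}}

```text
time_s: 6.8
ee_pos: [0.6596, -0.0773, 0.039]
orientation: [0.0, -0.642, 0.767, -0.0]
contact_force: [-0.5, 1.4, 5.4]
grip_width: 0.0455
grip_force: 61.8
```

Emit:
{"method": "play_rows", "body": {"series": "0 0 -0.5 0 0 0 -1; 0 0 -1.5 0 0 0 -1; 0 0 -2.7 0 0 0 -1; 0 0 -3.8 0 0 0 -1; 0 0 -4.8 0 0 0 -1"}}

```text
time_s: 7.22
ee_pos: [0.6596, -0.0773, 0.0881]
orientation: [0.0, -0.641, 0.767, -0.0]
contact_force: [-0.8, 0.5, -0.8]
grip_width: 0.0451
grip_force: 61.6
```

Emit:
{"method": "play_rows", "body": {"series": "0 0 -0.7 0 0 0 -1; 0 0 -1.3 0 0 0 -1; 0 0 -1.7 0 0 0 -1; 0 0 -1.9 0 0 0 -1; 0 0 -1.9 0 0 0 -1"}}

```text
time_s: 7.63
ee_pos: [0.6593, -0.0772, 0.1056]
orientation: [0.0, -0.641, 0.767, -0.0]
contact_force: [0.3, 0.5, -1.2]
grip_width: 0.0452
grip_force: 61.6
```

Run:
```python
from h import *
d=wcap(); print(d['p'],read_state()['contact_force']); plan([at(NEW,1,.105)])
save(d,'w3',(200,150,440,330),3)
```

```text
[ 0.65932541 -0.07723244  0.10555352] [ 0.70532066 -0.876766   -1.20961794]
[0.000e+00 1.852e+01 1.000e-02] [ 0.     0.    -0.058]
```

View pics/w3.png

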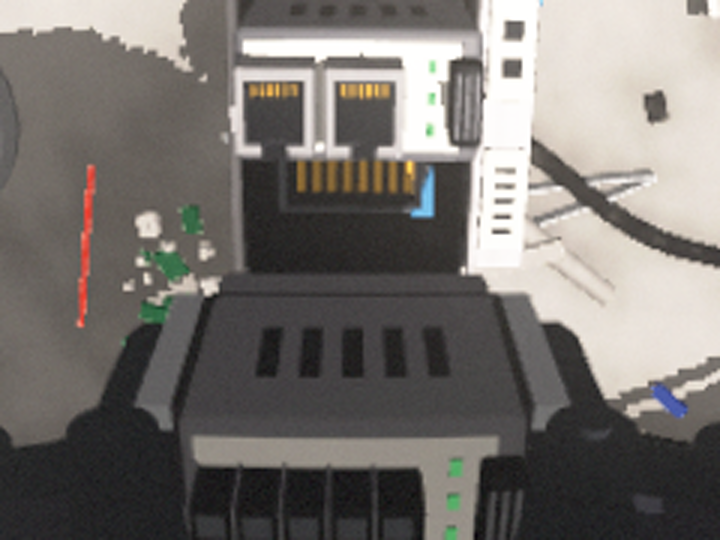

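The lift was clean: the module is square in the fingers and its tab is on the front. Slot 1 shows five bars on its tag. Next, carry it to the new rack.

Emit:
{"method": "play_rows", "body": {"series": "0 0.6 0 0 0 0 -1; 0 2 0 0 0 0 -1; 0 4 0 0 0 0 -1; 0 6.4 0 0 0 0 -1; 0 8.8 0 0 0 0 -1"}}

```text
time_s: 8.1
ee_pos: [0.571, -0.0616, 0.1042]
orientation: [-0.001, -0.641, 0.767, 0.001]
contact_force: [0.2, 0.9, 0.0]
grip_width: 0.0457
grip_force: 61.6
```

Emit:
{"method": "play_rows", "body": {"series": "0 2.4 0 0 0 -0.01 -1; 0 4.8 0 0 0 -0.03 -1; 0 7 0 0 0 -0.045 -1; 0 8.7 0 0 0 -0.055 -1; 0 9.7 0 0 0 -0.058 -1"}}

```text
time_s: 8.52
ee_pos: [0.4752, -0.0443, 0.1049]
orientation: [0.0, -0.664, 0.748, 0.0]
contact_force: [-0.1, 0.9, -0.6]
grip_width: 0.0452
grip_force: 61.7
```

Run:
```python
from h import *
for i in range(5): capture('top')
d=wcap(); print(d['p'],read_state()['contact_force']); plan([at(NEW,1,.105)])
save(d,'w4',(200,150,440,330),3)
```

```text
[ 0.47736999 -0.04453875  0.10516518] [-0.3081916  -0.37754817 -1.63217179]
[-0.01  0.07  0.01] [ 0. -0. -0.]
```

View pics/w4.png

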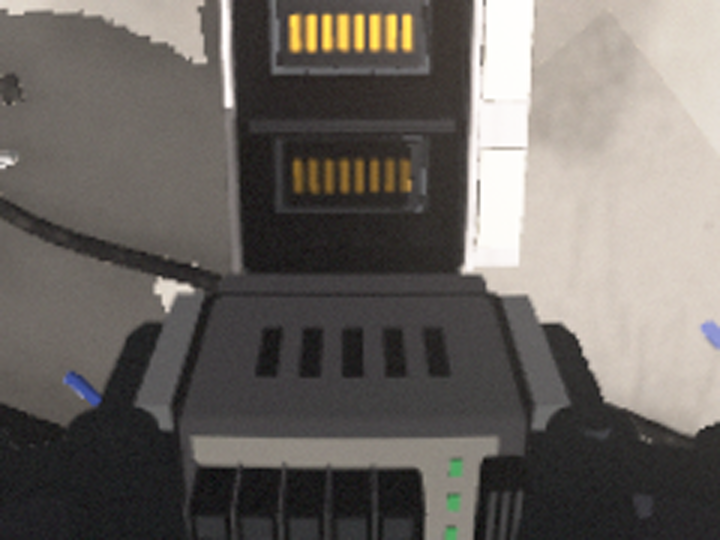

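Same relative view as above the old slot: rack edges at 240/466 and the rail end at y≈265 in both. So it's aligned to under 1 mm. Descending.

Emit:
{"method": "play_rows", "body": {"series": "0 0 0.6 0 0 0 -1; 0 0 1.7 0 0 0 -1; 0 0 3 0 0 0 -1; 0 0 4 0 0 0 -1; 0 0 4.8 0 0 0 -1"}}

```text
time_s: 9.23
ee_pos: [0.4764, -0.0447, 0.055]
orientation: [-0.001, -0.663, 0.748, 0.001]
contact_force: [-0.8, -0.7, -1.2]
grip_width: 0.0452
grip_force: 61.7
```

Emit:
{"method": "play_rows", "body": {"series": "0 0 0.5 0 0 0 -1; 0 0 1 0 0 0 -1; 0 0 1.4 0 0 0 -1; 0 0 1.7 0 0 0 -1; 0 0 1.8 0 0 0 -1"}}

```text
time_s: 9.65
ee_pos: [0.4771, -0.0445, 0.039]
orientation: [-0.0, -0.663, 0.748, 0.0]
contact_force: [0.2, 0.1, -1.6]
grip_width: 0.0457
grip_force: 61.7
```

Emit:
{"method": "play_rows", "body": {"series": "0 0 0.05 0 0 0 -1; 0 0 0.1 0 0 0 -1; 0 0 0.15 0 0 0 -1; 0 0 0.15 0 0 0 -1; 0 0 0.15 0 0 0 -1"}}

```text
time_s: 10.07
ee_pos: [0.4775, -0.0445, 0.0389]
orientation: [0.0, -0.664, 0.748, -0.0]
contact_force: [-2.5, 0.9, 5.4]
grip_width: 0.0454
grip_force: 62.2
```

Seated on the floor: 5 N up at the same height as in the old rack. Release and retreat.

Emit:
{"method": "play_rows", "body": {"series": "0 0 0 0 0 0 1; 0 0 0 0 0 0 1; 0 0 0 0 0 0 1; 0 0 0 0 0 0 1; 0 0 0 0 0 0 1"}}

```text
time_s: 10.48
ee_pos: [0.4772, -0.0445, 0.0377]
orientation: [-0.0, -0.663, 0.748, 0.0]
contact_force: [-0.1, -0.5, 0.1]
grip_width: 0.0857
grip_force: 0.0
```

Emit:
{"method": "play_rows", "body": {"series": "0 0 -0.6 0 0 0 1; 0 0 -1.8 0 0 0 1; 0 0 -3.5 0 0 0 1; 0 0 -5.3 0 0 0 1; 0 0 -7 0 0 0 1"}}

```text
time_s: 10.9
ee_pos: [0.4775, -0.0446, 0.1101]
orientation: [0.0, -0.663, 0.748, -0.0]
contact_force: [-0.2, -0.7, 0.1]
grip_width: 0.0852
grip_force: 0.0
```

Emit:
{"method": "play_rows", "body": {"series": "0 0 -1.2 0 0 0 1; 0 0 -2.2 0 0 0 1; 0 0 -2.8 0 0 0 1; 0 0 -3 0 0 0 1; 0 0 -3 0 0 0 1"}}

```text
time_s: 11.32
ee_pos: [0.4772, -0.0444, 0.1378]
orientation: [0.0, -0.663, 0.748, 0.0]
contact_force: [0.2, -0.5, 0.0]
grip_width: 0.0853
grip_force: 0.0
```

Run:
```python
from h import *
d=capture('top'); capture('top'); W,u,v=cloud(d); 
p=slot(NEW,1)[0]; m=(np.hypot(W[:,0]-p[0],W[:,1]-p[1])<.012); print(np.sort(W[m][:,2])[-5:])
p,r=pose(); print(p)
for i in (2,3,4):
    plan([at(OLD,i,.13)],*([p,r] if i==2 else [at(NEW,i-1,.138)[0],Rd(at(NEW,1,0)[1])]))
    print('old->new',i); plan([at(NEW,i,.105)],at(OLD,i,.105)[0],Rd(at(OLD,1,0)[1]))
```

```text
[0.54950473 0.54956843 0.54968666 0.54980312 0.54986676]
[ 0.47679101 -0.04447737  0.13688045]
[  4.83 -18.27   0.66] [ 0.001 -0.     0.058]
old->new 2
[ 0.02 18.29  0.  ] [ 0.     0.    -0.058]
[  4.83 -18.04   0.8 ] [0.    0.    0.058]
old->new 3
[ 0.02 18.07  0.  ] [ 0.     0.    -0.058]
[  4.82 -17.82   0.8 ] [0.    0.    0.058]
old->new 4
[1.000e-02 1.785e+01 0.000e+00] [ 0.     0.    -0.058]
```

Emit:
{"method": "play_rows", "body": {"series": "0.2 -0.6 0 0 0 0 1; 0.6 -2 0 0 0 0 1; 1.1 -4.1 0 0 0 0 1; 1.7 -6.6 0 0 0 0 1; 2.4 -9 0 0 0 0 1"}}

```text
time_s: 11.83
ee_pos: [0.5648, -0.0796, 0.137]
orientation: [-0.0, -0.664, 0.748, 0.0]
contact_force: [0.2, 0.1, -0.1]
grip_width: 0.0854
grip_force: 0.0
```

Emit:
{"method": "play_rows", "body": {"series": "0.7 -2.4 0.2 0 0 0.01 1; 1.3 -4.7 0.4 0 0 0.03 1; 1.8 -6.8 0.6 0 0 0.045 1; 2.2 -8.4 0.7 0 0 0.055 1; 2.4 -9.3 0.7 0 0 0.058 1"}}

```text
time_s: 12.25
ee_pos: [0.6541, -0.1152, 0.1282]
orientation: [-0.001, -0.641, 0.768, 0.001]
contact_force: [0.1, 0.6, -0.1]
grip_width: 0.0852
grip_force: 0.0
```

Emit:
{"method": "play_rows", "body": {"series": "0 0 0.3 0 0 0 1; 0 0 1.2 0 0 0 1; 0 0 2.8 0 0 0 1; 0 0 4.5 0 0 0 1; 0 0 6.2 0 0 0 1"}}

```text
time_s: 12.67
ee_pos: [0.6524, -0.1138, 0.0673]
orientation: [-0.0, -0.642, 0.767, 0.0]
contact_force: [-0.5, 0.4, 0.8]
grip_width: 0.0855
grip_force: 0.0
```

Emit:
{"method": "play_rows", "body": {"series": "0 0 1.2 0 0 0 1; 0 0 2.2 0 0 0 1; 0 0 2.8 0 0 0 1; 0 0 3 0 0 0 1; 0 0 3 0 0 0 1"}}

```text
time_s: 13.08
ee_pos: [0.6531, -0.114, 0.0387]
orientation: [-0.0, -0.642, 0.767, 0.0]
contact_force: [0.3, -0.3, 0.7]
grip_width: 0.0857
grip_force: 0.0
```

Emit:
{"method": "play_rows", "body": {"series": "0 0 0 0 0 0 -1; 0 0 0 0 0 0 -1; 0 0 0 0 0 0 -1; 0 0 0 0 0 0 -1; 0 0 0 0 0 0 -1"}}

```text
time_s: 13.5
ee_pos: [0.6533, -0.1141, 0.0398]
orientation: [0.0, -0.641, 0.767, -0.0]
contact_force: [-1.3, 0.5, 4.0]
grip_width: 0.0454
grip_force: 62.2
```

Emit:
{"method": "play_rows", "body": {"series": "0 0 -0.3 0 0 0 -1; 0 0 -1.2 0 0 0 -1; 0 0 -2.4 0 0 0 -1; 0 0 -3.6 0 0 0 -1; 0 0 -4.8 0 0 0 -1"}}

```text
time_s: 13.92
ee_pos: [0.6534, -0.1141, 0.0887]
orientation: [0.0, -0.641, 0.767, -0.0]
contact_force: [0.3, 0.2, -1.8]
grip_width: 0.0453
grip_force: 61.8
```

Emit:
{"method": "play_rows", "body": {"series": "0 0 -0.8 0 0 0 -1; 0 0 -1.4 0 0 0 -1; 0 0 -1.8 0 0 0 -1; 0 0 -1.9 0 0 0 -1; 0 0 -1.9 0 0 0 -1"}}

```text
time_s: 14.33
ee_pos: [0.6531, -0.114, 0.1057]
orientation: [0.0, -0.641, 0.767, 0.0]
contact_force: [0.4, -0.1, -0.8]
grip_width: 0.0453
grip_force: 61.8
```

Emit:
{"method": "play_rows", "body": {"series": "0 0.6 0 0 0 0 -1; 0 2 0 0 0 0 -1; 0 4 0 0 0 0 -1; 0 6.4 0 0 0 0 -1; 0 8.8 0 0 0 0 -1"}}

```text
time_s: 14.75
ee_pos: [0.5648, -0.0984, 0.1045]
orientation: [-0.001, -0.641, 0.767, 0.001]
contact_force: [0.5, 0.1, -0.5]
grip_width: 0.0452
grip_force: 61.9
```

Emit:
{"method": "play_rows", "body": {"series": "0 2.4 0 0 0 -0.01 -1; 0 4.7 0 0 0 -0.03 -1; 0 6.9 0 0 0 -0.045 -1; 0 8.5 0 0 0 -0.055 -1; 0 9.5 0 0 0 -0.058 -1"}}

```text
time_s: 15.17
ee_pos: [0.471, -0.0815, 0.1052]
orientation: [-0.0, -0.664, 0.748, 0.0]
contact_force: [0.1, 0.5, -0.8]
grip_width: 0.0456
grip_force: 61.9
```

Run:
```python
from h import *
for i in range(5): capture('top')
d=wcap(); print(d['p'],read_state()['contact_force']); plan([at(NEW,2,.105)])
save(d,'w5',(200,150,440,330),3)
```

```text
[ 0.47318578 -0.08168574  0.10560379] [-0.53206629 -0.16174358 -1.90179653]
[0.05 0.09 0.05] [ 0. -0. -0.]
```

View pics/w5.png

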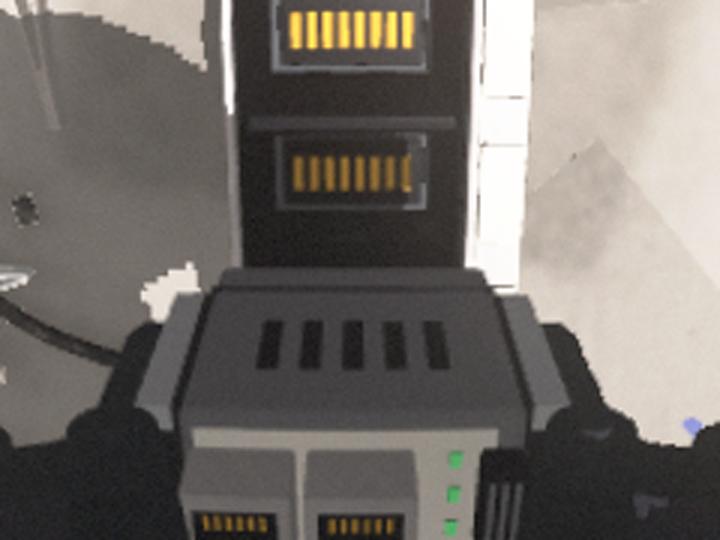

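The network module is lined up over slot 2, with contacts and edges where they were for slot 1. Descend, press lightly, release.

Emit:
{"method": "play_rows", "body": {"series": "0 0 0.6 0 0 0 -1; 0 0.1 1.7 0 0 0 -1; 0 0.1 3 0 0 0 -1; 0 0.1 4 0 0 0 -1; 0 0.1 4.8 0 0 0 -1"}}

```text
time_s: 15.88
ee_pos: [0.4712, -0.0817, 0.0555]
orientation: [-0.001, -0.663, 0.748, 0.001]
contact_force: [-0.1, -0.1, -0.1]
grip_width: 0.0456
grip_force: 61.9
```

Emit:
{"method": "play_rows", "body": {"series": "0 0 0.5 0 0 0 -1; 0 0 1 0 0 0 -1; 0 0 1.4 0 0 0 -1; 0 0 1.7 0 0 0 -1; 0 0 1.8 0 0 0 -1"}}

```text
time_s: 16.3
ee_pos: [0.472, -0.0815, 0.0397]
orientation: [-0.0, -0.663, 0.748, 0.0]
contact_force: [-1.0, 0.5, 2.2]
grip_width: 0.0451
grip_force: 62.1
```

Emit:
{"method": "play_rows", "body": {"series": "0 0 0.05 0 0 0 -1; 0 0 0.1 0 0 0 -1; 0 0 0.15 0 0 0 -1; 0 0 0.2 0 0 0 -1; 0 0 0.2 0 0 0 -1"}}

```text
time_s: 16.72
ee_pos: [0.4725, -0.0817, 0.0397]
orientation: [0.0, -0.664, 0.748, -0.001]
contact_force: [-5.0, 0.8, 8.9]
grip_width: 0.0456
grip_force: 62.8
```

Emit:
{"method": "play_rows", "body": {"series": "0 0 0 0 0 0 1; 0 0 0 0 0 0 1; 0 0 0 0 0 0 1; 0 0 0 0 0 0 1; 0 0 0 0 0 0 1"}}

```text
time_s: 17.13
ee_pos: [0.472, -0.0815, 0.0376]
orientation: [-0.0, -0.663, 0.748, 0.0]
contact_force: [1.2, 0.1, 0.1]
grip_width: 0.0857
grip_force: 0.0
```

Emit:
{"method": "play_rows", "body": {"series": "0 0 -0.6 0 0 0 1; 0 0 -1.8 0 0 0 1; 0 0 -3.5 0 0 0 1; 0 0 -5.3 0 0 0 1; 0 0 -7 0 0 0 1"}}

```text
time_s: 17.55
ee_pos: [0.4723, -0.0817, 0.11]
orientation: [0.0, -0.663, 0.748, -0.0]
contact_force: [-0.0, 0.3, 0.2]
grip_width: 0.0852
grip_force: 0.0
```

Emit:
{"method": "play_rows", "body": {"series": "0 0 -1.2 0 0 0 1; 0 0 -2.2 0 0 0 1; 0 0 -2.8 0 0 0 1; 0 0 -3 0 0 0 1; 0 0 -3 0 0 0 1"}}

```text
time_s: 17.97
ee_pos: [0.472, -0.0814, 0.1378]
orientation: [0.0, -0.663, 0.748, 0.0]
contact_force: [-0.0, 0.0, 0.5]
grip_width: 0.0851
grip_force: 0.0
```

Emit:
{"method": "play_rows", "body": {"series": "0.2 -0.6 0 0 0 0 1; 0.6 -2 0 0 0 0 1; 1.1 -4.1 0 0 0 0 1; 1.7 -6.5 0 0 0 0 1; 2.4 -8.9 0 0 0 0 1"}}

```text
time_s: 18.38
ee_pos: [0.5584, -0.1165, 0.1366]
orientation: [-0.0, -0.664, 0.748, 0.001]
contact_force: [-0.2, 0.4, 0.7]
grip_width: 0.0854
grip_force: 0.0
```

Emit:
{"method": "play_rows", "body": {"series": "0.7 -2.4 0.2 0 0 0.01 1; 1.3 -4.7 0.4 0 0 0.03 1; 1.8 -6.7 0.6 0 0 0.045 1; 2.2 -8.2 0.7 0 0 0.055 1; 2.4 -9.1 0.7 0 0 0.058 1"}}

```text
time_s: 18.8
ee_pos: [0.6457, -0.1517, 0.1278]
orientation: [-0.001, -0.641, 0.768, 0.001]
contact_force: [0.4, 0.7, 0.1]
grip_width: 0.0852
grip_force: 0.0
```

Emit:
{"method": "play_rows", "body": {"series": "0 0 0.3 0 0 0 1; 0 0 1.2 0 0 0 1; 0 0 1.2 0 0 0 1; 0 0 1.2 0 0 0 1; 0 0 1.2 0 0 0 1"}}

```text
time_s: 19.22
ee_pos: [0.6446, -0.1506, 0.1188]
orientation: [-0.0, -0.642, 0.767, 0.0]
contact_force: [-0.2, -0.2, -0.9]
grip_width: 0.0854
grip_force: 0.0
```

Run:
```python
from h import *
plan([at(OLD,3,.038)]); d=wcap()
for t in('module_coax','module_dsub','module_terminal','module_network'):
    for r in spot_in(d,t)[:1]: print(t,round(r['p'],2),w2W(d,r['xyz'])[0].round(4))
print(slot(OLD,3),slot(OLD,4),slot(NEW,1)[0],slot(NEW,2)[0])
W=wcloud(d)[0]; m=(W[:,2]>.15)&(W[:,1]<-.24)&(W[:,1]>-.4)
print('scope', W[m][np.argsort(-W[m][:,1])[:200:40]].round(3))
```

```text
[ 0.09 -0.13  8.08] [ 0. -0.  0.]
module_coax 0.97 [ 0.6428 -0.1576  0.0817]
module_dsub 0.83 [ 0.6393 -0.1895  0.0892]
module_terminal 0.72 [ 0.4847 -0.0532  0.075 ]
module_network 0.73 [ 0.4843 -0.0924  0.0762]
(array([ 0.64563583, -0.1516998 ]), np.float64(169.80135124667135)) (array([ 0.63890749, -0.18909939]), np.float64(169.80135124667135)) [ 0.4768236  -0.04440991] [ 0.47227453 -0.08213664]
scope []
```

Emit:
{"method": "play_rows", "body": {"series": "0 -0.1 0.8 0 0 0 1; 0.1 -0.1 2.3 0 0 0 1; 0.1 -0.1 3.8 0 0 0 1; 0.1 -0.1 5.2 0 0 0 1; 0.1 -0.1 6.2 0 0 0 1"}}

```text
time_s: 19.88
ee_pos: [0.645, -0.1518, 0.0544]
orientation: [-0.001, -0.641, 0.767, 0.001]
contact_force: [-0.4, 0.2, 0.1]
grip_width: 0.0856
grip_force: 0.0
```

Emit:
{"method": "play_rows", "body": {"series": "0 0 0.8 0 0 0 1; 0 0 1.3 0 0 0 1; 0 0 1.7 0 0 0 1; 0 0 1.8 0 0 0 1; 0 0 1.8 0 0 0 1"}}

```text
time_s: 20.3
ee_pos: [0.646, -0.1519, 0.039]
orientation: [0.0, -0.641, 0.767, -0.0]
contact_force: [-0.6, -0.9, 0.3]
grip_width: 0.0852
grip_force: 0.0
```

Emit:
{"method": "play_rows", "body": {"series": "0 0 0 0 0 0 -1; 0 0 0 0 0 0 -1; 0 0 0 0 0 0 -1; 0 0 0 0 0 0 -1; 0 0 0 0 0 0 -1"}}

```text
time_s: 20.72
ee_pos: [0.646, -0.1519, 0.0395]
orientation: [0.0, -0.641, 0.767, -0.0]
contact_force: [-0.3, 0.9, 2.8]
grip_width: 0.045
grip_force: 62.1
```

Emit:
{"method": "play_rows", "body": {"series": "0 0 -0.3 0 0 0 -1; 0 0 -1.2 0 0 0 -1; 0 0 -2.4 0 0 0 -1; 0 0 -3.6 0 0 0 -1; 0 0 -4.8 0 0 0 -1"}}

```text
time_s: 21.13
ee_pos: [0.6461, -0.152, 0.0888]
orientation: [0.0, -0.641, 0.767, -0.0]
contact_force: [-0.1, -0.1, -1.2]
grip_width: 0.0454
grip_force: 61.9
```

Emit:
{"method": "play_rows", "body": {"series": "0 0 -0.8 0 0 0 -1; 0 0 -1.4 0 0 0 -1; 0 0 -1.8 0 0 0 -1; 0 0 -1.9 0 0 0 -1; 0 0 -1.9 0 0 0 -1"}}

```text
time_s: 21.55
ee_pos: [0.6457, -0.1518, 0.1057]
orientation: [0.0, -0.641, 0.767, 0.0]
contact_force: [0.3, 0.4, -0.7]
grip_width: 0.0454
grip_force: 61.9
```

Emit:
{"method": "play_rows", "body": {"series": "0 0.6 0 0 0 0 -1; 0 2 0 0 0 0 -1; 0 4 0 0 0 0 -1; 0 6.3 0 0 0 0 -1; 0 8.6 0 0 0 0 -1"}}

```text
time_s: 21.97
ee_pos: [0.5594, -0.1365, 0.1046]
orientation: [-0.001, -0.641, 0.767, 0.001]
contact_force: [0.3, -0.2, -0.1]
grip_width: 0.0452
grip_force: 61.9
```

Emit:
{"method": "play_rows", "body": {"series": "0 2.4 0 0 0 -0.01 -1; 0 4.7 0 0 0 -0.03 -1; 0 6.9 0 0 0 -0.045 -1; 0 8.5 0 0 0 -0.055 -1; 0 9.5 0 0 0 -0.058 -1"}}

```text
time_s: 22.38
ee_pos: [0.4657, -0.1196, 0.1052]
orientation: [-0.0, -0.664, 0.748, 0.0]
contact_force: [0.5, 0.0, -0.9]
grip_width: 0.046
grip_force: 61.9
```

Run:
```python
from h import *
for i in range(5): capture('top')
d=wcap(); print(d['p'],read_state()['contact_force']); plan([at(NEW,3,.105)])
save(d,'w6',(200,150,440,330),3)
```

```text
[ 0.46779316 -0.11987233  0.10557663] [ 0.26498112  0.22828865 -0.92931761]
[-0.    0.02  0.05] [ 0. -0. -0.]
```

View pics/w6.png

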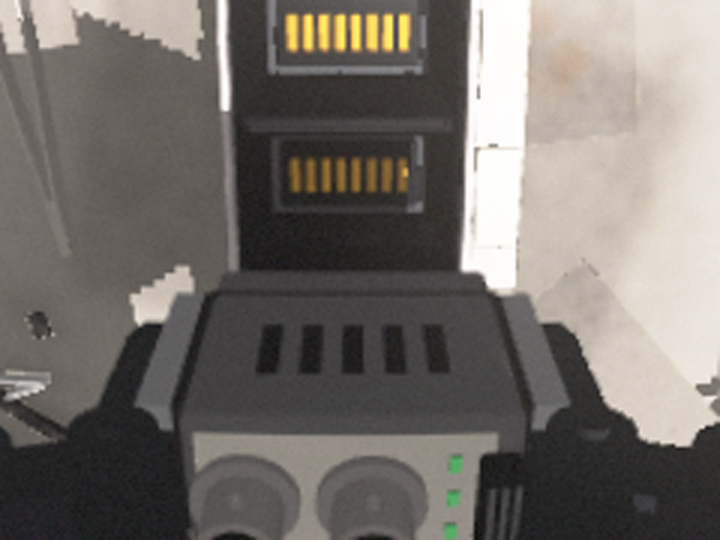

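Coax is over slot 3, with that slot's contacts at about (350,175). The slot sits about 0.5 mm left of where it was before, so I'll trim by that much.

Emit:
{"method": "play_rows", "body": {"series": "0 0 0.6 0 0 0 -1; 0 -0.05 1.7 0 0 0 -1; 0 -0.05 3 0 0 0 -1; 0 -0.05 4 0 0 0 -1; 0 -0.05 4.8 0 0 0 -1"}}

```text
time_s: 23.1
ee_pos: [0.4674, -0.1199, 0.0555]
orientation: [-0.001, -0.663, 0.748, 0.001]
contact_force: [-0.3, -0.0, -1.2]
grip_width: 0.0455
grip_force: 61.9
```

Emit:
{"method": "play_rows", "body": {"series": "0 0 0.5 0 0 0 -1; 0 0 1 0 0 0 -1; 0 0 1.4 0 0 0 -1; 0 0 1.7 0 0 0 -1; 0 0 1.8 0 0 0 -1"}}

```text
time_s: 23.52
ee_pos: [0.4681, -0.1199, 0.0395]
orientation: [-0.0, -0.663, 0.748, 0.0]
contact_force: [-0.7, 0.5, -1.1]
grip_width: 0.0454
grip_force: 61.9
```

Emit:
{"method": "play_rows", "body": {"series": "0 0 0.05 0 0 0 -1; 0 0 0.1 0 0 0 -1; 0 0 0.15 0 0 0 -1; 0 0 0.2 0 0 0 -1; 0 0 0.2 0 0 0 -1"}}

```text
time_s: 23.93
ee_pos: [0.4685, -0.12, 0.0394]
orientation: [0.0, -0.664, 0.748, -0.0]
contact_force: [-4.0, 1.6, 7.2]
grip_width: 0.0453
grip_force: 62.7
```

Emit:
{"method": "play_rows", "body": {"series": "0 0 0 0 0 0 1; 0 0 0 0 0 0 1; 0 0 0 0 0 0 1; 0 0 0 0 0 0 1; 0 0 0 0 0 0 1"}}

```text
time_s: 24.35
ee_pos: [0.4681, -0.1199, 0.0376]
orientation: [-0.0, -0.663, 0.748, 0.0]
contact_force: [0.1, 0.2, 0.3]
grip_width: 0.0852
grip_force: 0.0
```

Emit:
{"method": "play_rows", "body": {"series": "0 0 -0.6 0 0 0 1; 0 0 -1.8 0 0 0 1; 0 0 -3.5 0 0 0 1; 0 0 -5.3 0 0 0 1; 0 0 -7 0 0 0 1"}}

```text
time_s: 24.77
ee_pos: [0.4684, -0.1201, 0.11]
orientation: [0.0, -0.663, 0.748, -0.001]
contact_force: [0.7, -0.5, 0.1]
grip_width: 0.0855
grip_force: 0.0
```

Emit:
{"method": "play_rows", "body": {"series": "0 0 -1 0 0 0 1; 0 0 -1.7 0 0 0 1; 0 0 -2 0 0 0 1; 0 0 -2 0 0 0 1; 0 0 -2 0 0 0 1"}}

```text
time_s: 25.18
ee_pos: [0.4678, -0.1198, 0.127]
orientation: [-0.0, -0.663, 0.748, 0.001]
contact_force: [-1.0, -0.6, 0.3]
grip_width: 0.0855
grip_force: 0.0
```

Emit:
{"method": "play_rows", "body": {"series": "0.2 -0.6 0 0 0 0 1; 0.6 -2 0 0 0 0 1; 1.1 -4.1 0 0 0 0 1; 1.7 -6.5 0 0 0 0 1; 2.4 -8.9 0 0 0 0 1"}}

```text
time_s: 25.6
ee_pos: [0.5546, -0.1549, 0.1268]
orientation: [-0.0, -0.664, 0.748, 0.0]
contact_force: [0.1, 0.3, 1.0]
grip_width: 0.0855
grip_force: 0.0
```

Emit:
{"method": "play_rows", "body": {"series": "0.7 -2.4 0 0 0 0.01 1; 1.3 -4.6 0 0 0 0.03 1; 1.8 -6.6 0 0 0 0.045 1; 2.2 -8.1 0 0 0 0.055 1; 2.4 -8.9 0 0 0 0.058 1"}}

```text
time_s: 26.02
ee_pos: [0.64, -0.1897, 0.1254]
orientation: [-0.001, -0.641, 0.767, 0.001]
contact_force: [-1.0, 0.5, -0.1]
grip_width: 0.0856
grip_force: 0.0
```

Run:
```python
from h import *
for i in range(5): capture('top')
plan([at(OLD,4,.0385)]); d=wcap(); print(d['p'],read_state()['contact_force'])
for t in('module_dsub','module_terminal','module_network','module_coax'):
    for r in spot_in(d,t)[:1]: print(t,round(r['p'],2),w2W(d,r['xyz'])[0].round(4))
```

```text
[ 0.04 -0.04  8.9 ] [0.001 0.    0.   ]
[ 0.63862321 -0.18865265  0.12753162] [ 0.22200332 -0.1706733   0.56911285]
module_dsub 0.65 [ 0.6367 -0.1939  0.0853]
module_terminal 0.88 [ 0.4894 -0.0537  0.0454]
module_network 0.61 [ 0.4841 -0.0932  0.0781]
module_coax 0.82 [ 0.4791 -0.1263  0.0775]
```

Emit:
{"method": "play_rows", "body": {"series": "0 0 0.8 0 0 0 1; 0 0 2.3 0 0 0 1; 0 0 4 0 0 0 1; 0 0 5.6 0 0 0 1; 0 0 6.9 0 0 0 1"}}

```text
time_s: 26.93
ee_pos: [0.6384, -0.1886, 0.0567]
orientation: [-0.0, -0.641, 0.767, 0.001]
contact_force: [-0.2, 0.0, -0.5]
grip_width: 0.0854
grip_force: 0.0
```

Emit:
{"method": "play_rows", "body": {"series": "0 0 0.9 0 0 0 1; 0 0 1.5 0 0 0 1; 0 0 1.9 0 0 0 1; 0 0 2 0 0 0 1; 0 0 2 0 0 0 1"}}

```text
time_s: 27.35
ee_pos: [0.6393, -0.1889, 0.0391]
orientation: [0.0, -0.641, 0.767, -0.0]
contact_force: [0.4, 0.0, 0.1]
grip_width: 0.0849
grip_force: 0.0
```

Emit:
{"method": "play_rows", "body": {"series": "0 0 0 0 0 0 -1; 0 0 0 0 0 0 -1; 0 0 0 0 0 0 -1; 0 0 0 0 0 0 -1; 0 0 0 0 0 0 -1"}}

```text
time_s: 27.77
ee_pos: [0.6392, -0.1889, 0.0395]
orientation: [0.0, -0.642, 0.767, -0.0]
contact_force: [-1.4, 1.0, 3.4]
grip_width: 0.0454
grip_force: 61.9
```

Emit:
{"method": "play_rows", "body": {"series": "0 0 -0.3 0 0 0 -1; 0 0 -1.2 0 0 0 -1; 0 0 -2.4 0 0 0 -1; 0 0 -3.6 0 0 0 -1; 0 0 -4.8 0 0 0 -1"}}

```text
time_s: 28.18
ee_pos: [0.6394, -0.189, 0.0887]
orientation: [0.0, -0.641, 0.767, -0.0]
contact_force: [0.2, 0.6, -0.9]
grip_width: 0.0453
grip_force: 61.7
```

Emit:
{"method": "play_rows", "body": {"series": "0 0 -0.8 0 0 0 -1; 0 0 -1.4 0 0 0 -1; 0 0 -1.8 0 0 0 -1; 0 0 -1.9 0 0 0 -1; 0 0 -1.9 0 0 0 -1"}}

```text
time_s: 28.6
ee_pos: [0.6391, -0.1888, 0.1057]
orientation: [0.0, -0.641, 0.767, 0.0]
contact_force: [0.3, -0.3, -1.3]
grip_width: 0.0454
grip_force: 61.7
```

Emit:
{"method": "play_rows", "body": {"series": "0 0.6 0 0 0 0 -1; 0 2 0 0 0 0 -1; 0 4 0 0 0 0 -1; 0 6.3 0 0 0 0 -1; 0 8.6 0 0 0 0 -1"}}

```text
time_s: 29.02
ee_pos: [0.5528, -0.1734, 0.1045]
orientation: [-0.001, -0.641, 0.767, 0.001]
contact_force: [0.2, -0.7, -1.4]
grip_width: 0.045
grip_force: 61.8
```

Emit:
{"method": "play_rows", "body": {"series": "0 2.4 0 0 0 -0.01 -1; 0 4.7 0 0 0 -0.03 -1; 0 6.8 0 0 0 -0.045 -1; 0 8.3 0 0 0 -0.055 -1; 0 9.2 0 0 0 -0.058 -1"}}

```text
time_s: 29.43
ee_pos: [0.462, -0.1571, 0.1053]
orientation: [-0.0, -0.664, 0.748, 0.0]
contact_force: [0.5, -0.2, -0.9]
grip_width: 0.0451
grip_force: 61.8
```

Run:
```python
from h import *
for i in range(5): capture('top')
d=wcap(); print(d['p'],read_state()['contact_force']); plan([at(NEW,4,.105)])
save(d,'w7',(200,150,440,330),3)
```

```text
[ 0.46405484 -0.15736898  0.10557976] [ 0.57128169 -0.86398484 -0.85178836]
[0.03 0.09 0.05] [ 0.001 -0.    -0.   ]
```

View pics/w7.png

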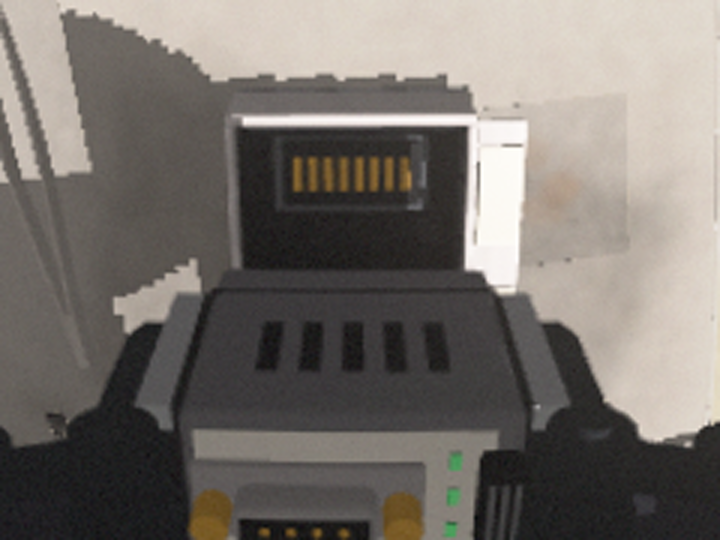

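The D-sub module is over slot 4, with contacts at about (352,175), same as slot 1. Descending.

Emit:
{"method": "play_rows", "body": {"series": "0 0 0.6 0 0 0 -1; 0 0 1.7 0 0 0 -1; 0 0 3 0 0 0 -1; 0 0 4 0 0 0 -1; 0 0 4.8 0 0 0 -1"}}

```text
time_s: 30.15
ee_pos: [0.4632, -0.1573, 0.0555]
orientation: [-0.001, -0.663, 0.748, 0.001]
contact_force: [-0.3, 0.3, -0.9]
grip_width: 0.0454
grip_force: 61.8
```

Emit:
{"method": "play_rows", "body": {"series": "0 0 0.5 0 0 0 -1; 0 0 1 0 0 0 -1; 0 0 1.4 0 0 0 -1; 0 0 1.7 0 0 0 -1; 0 0 1.8 0 0 0 -1"}}

```text
time_s: 30.57
ee_pos: [0.4639, -0.1573, 0.0395]
orientation: [-0.0, -0.663, 0.748, 0.0]
contact_force: [-1.1, 0.7, 2.7]
grip_width: 0.045
grip_force: 61.9
```

Emit:
{"method": "play_rows", "body": {"series": "0 0 0.05 0 0 0 -1; 0 0 0.1 0 0 0 -1; 0 0 0.15 0 0 0 -1; 0 0 0.2 0 0 0 -1; 0 0 0.2 0 0 0 -1"}}

```text
time_s: 30.98
ee_pos: [0.4644, -0.1575, 0.0394]
orientation: [0.0, -0.664, 0.748, -0.001]
contact_force: [-3.6, 1.8, 6.2]
grip_width: 0.0457
grip_force: 62.5
```

Emit:
{"method": "play_rows", "body": {"series": "0 0 0 0 0 0 1; 0 0 0 0 0 0 1; 0 0 0 0 0 0 1; 0 0 0 0 0 0 1; 0 0 0 0 0 0 1"}}

```text
time_s: 31.4
ee_pos: [0.4639, -0.1574, 0.0377]
orientation: [-0.0, -0.663, 0.748, 0.0]
contact_force: [-0.1, -0.9, 0.6]
grip_width: 0.085
grip_force: 0.0
```

Emit:
{"method": "play_rows", "body": {"series": "0 0 -0.6 0 0 0 1; 0 0 -1.8 0 0 0 1; 0 0 -3.5 0 0 0 1; 0 0 -5.3 0 0 0 1; 0 0 -7.2 0 0 0 1"}}

```text
time_s: 31.82
ee_pos: [0.464, -0.1575, 0.1117]
orientation: [0.0, -0.663, 0.748, -0.0]
contact_force: [0.0, 0.4, -0.4]
grip_width: 0.085
grip_force: 0.0
```

Emit:
{"method": "play_rows", "body": {"series": "-1 0 -2.5 0 0 0 1; -3 0 -5 0 0 0 1; -5 0 -7.5 0 0 0 1; -7 0 -9.5 0 0 0 1; -8 0 -10.5 0 0 0 1"}}

```text
time_s: 32.23
ee_pos: [0.4745, -0.0767, 0.2193]
orientation: [0.002, -0.664, 0.748, -0.002]
contact_force: [0.5, -0.3, 0.9]
grip_width: 0.0852
grip_force: 0.0
```

Emit:
{"method": "play_rows", "body": {"series": "-0.5 0 -0.5 0 0 0 1; -0.5 0 -0.5 0 0 0 1; -0.5 0 -0.5 0 0 0 1; -0.5 0 -0.5 0 0 0 1; -0.5 0 -0.5 0 0 0 1"}}

```text
time_s: 32.65
ee_pos: [0.4736, -0.0737, 0.2185]
orientation: [-0.001, -0.663, 0.749, 0.001]
contact_force: [-0.6, 0.2, 0.8]
grip_width: 0.0857
grip_force: 0.0
```

Run:
```python
from h import *
d=wcap(); print(d['p'])
W,u,v=wcloud(d)
for i in (1,2,3,4):
    p=slot(NEW,i)[0]; c,s=np.cos(NEW[2]),np.sin(NEW[2]); L=(W[:,:2]-p)@np.array([[c,-s],[s,c]])
    m=(abs(L[:,0])<.03)&(abs(L[:,1])<.018)&(W[:,2]>.079)&(W[:,2]<.087)
    a=W[m]; A=np.c_[L[m],np.ones(len(a))]; k=np.linalg.lstsq(A,a[:,2],rcond=None)[0]
    print(i,len(a),'z',np.median(a[:,2]).round(4),'tilt',k[:2].round(3),'ext mm',(L[m].min(0)*1000).round(1),(L[m].max(0)*1000).round(1))
save(d,'w8',(200,40,440,260),3)
```

```text
[ 0.47357443 -0.07366899  0.21851202]
1 660 z 0.0824 tilt [-0.007  0.038] ext mm [-22.8 -12.7] [23.6 13.9]
2 646 z 0.0824 tilt [-0.006  0.014] ext mm [-22.9 -12.6] [22.5 13.4]
3 1041 z 0.0826 tilt [-0.001  0.01 ] ext mm [-22.  -11.9] [23.6 13.2]
4 1057 z 0.0828 tilt [0.01  0.014] ext mm [-21.7 -11.8] [23.9 12.8]
```

View pics/w8.png

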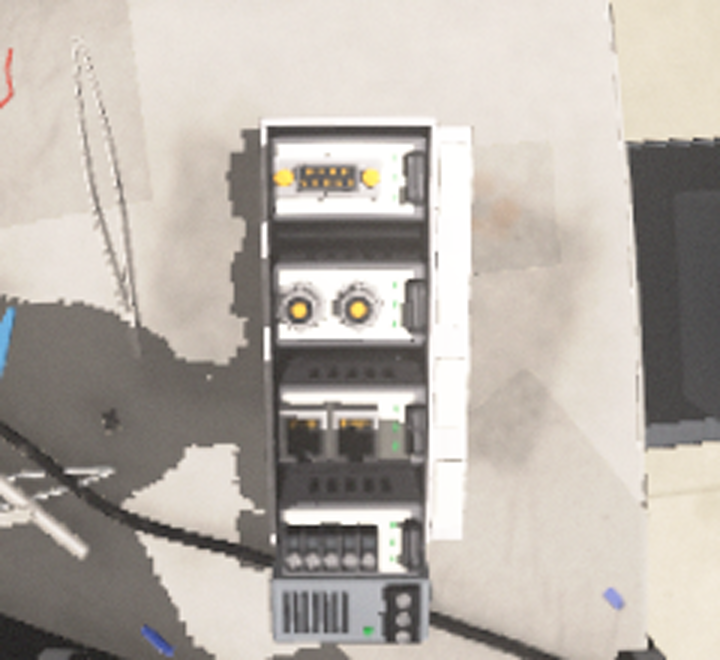

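All four modules are fully down (tops at about 83 mm) and upright. They stand in the right order with their tabs toward the rail, and the gripper is clear, so I'm handing in.

```bash
python3 -c "
from plant import close_job
print(close_job())"
```

```text
the job is handed in; nothing more can be done
None
```

All four modules are in rack_new in their original order from the supply (terminal, network, coax, dsub), fully down and upright with release tabs to the front, and the job was handed in at about 33 s; the judge's verdict was not shown.

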